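# Lay the coffee board: nest the beakers and set out the cakes

### The arm

A 7-joint arm with a two-finger parallel gripper is mounted at the origin on the work surface. World frame = base frame: x ahead of the robot, y to its left, z up, the work surface at z = 0. Lengths are in m, angles in rad, forces in N, time in s.
With the tool pointing down it reaches from about 0.4 to 0.85 m from the base axis. Payload 6.9 kg.
Tool frame: the origin (TCP) lies midway between the tips of the shut fingers; the grasp point (between the pads) lies behind it (ctrl.pinch_z is the z of the grasp point in the tool frame, in m); z points along the fingers, y is the direction in which the jaws open and shut (so a half turn about z gives the same grasp; the last joint's range is limited). The gripper opens to 85 mm and grips with 20 to 120 N. Pads are 22 mm wide; open, the fingers measure 114 mm over their backs; the gripper's body (76 mm by 85 mm) begins 54 mm behind the grasp point. The pads swing forward as they close: fully open they stand 13 mm farther back than shut.
Start: joints at [0.105, 0.507, -0.238, 1.5, 0.126, 1.149, -0.155], TCP at [0.625, -0, 0.231] pointing down, gripper open.
Joint ranges: [-3.08, 3.08], [-0.24, 2.05], [-1.43, 1.35], [0, 2.5], [-1.52, 4.66], [0.17, 1.96], [-2.89, 2.89]. Speed limits (rad/s): [2.39, 2.39, 3.14, 3.14, 3.14, 3.14, 3.14].

### API

Orientations are given as a unit quaternion [w, x, y, z].
In Python, from station import ctrl, get_state, vision, ticket, models gives the robot as it stands. Calls block until the motion is done:
- ctrl.movep(position, orientation): joint-space move of the TCP to a pose.
- ctrl.movel(position, frame=None, max_speed=0.15): straight line of the TCP; frame=None keeps the orientation; max_speed is the mean speed in m/s.
- ctrl.set_joints(angles): joint-space move.
- ctrl.ungrasp() and ctrl.close_gripper(force=None): open the fingers fully, or close them until they stop; force is the grip in N (None keeps the last).
- ctrl.pause(seconds).
- ctrl.ik(position, orientation): joint angles nearest the present ones, or None.
- get_state(): the state.
- vision.grab_frame(name): name is "scene" or "side" or "wrist"; returns (picture, depth): 400x640x3 uint8, blue, green, red; 400x640 float32, m along the optical axis (not along the pixel's ray), 0 where there is no reading.
- vision.camera_info(name): a dict with "mtx" (3x3 intrinsics, pixels), "R" (3x3) and "t" (3): a world point X has camera coordinates R X + t; the wrist camera has in their place "hand_eye" (4x4, takes a point from camera to tool coordinates, whose origin is the TCP and whose axes are the flange's). Camera axes: x right, y down, z forward; pixel columns grow to the right and rows downward; lengths in m; the calibration is good to about 2 mm. The wrist camera is an equidistant fisheye: a pixel r from the principal point sees the ray r / f radians off the axis. A picture is of the moment at which its call begins: read the wrist's pose just before it. camera_info takes no time and is no camera call.
A pose or a line that the arm cannot do raises ctrl.Unreachable and nothing moves.
- ticket.close_job(): hands the job in, once; it reports no verdict.
Trained networks look in the newest picture that a camera, given by its name, has taken for a name from the list of things; names that differ only in an ending like _2 or _b are one class to them, and where a whole thing is asked for, a point or a joint stands for the part that bears it (a point fixed in the world has none). Each returns a list of dicts, best first, with "p" (0 to 1); they miss things now and then, are a little off and sometimes report something else, mostly with a low value. They report only what shows in the picture. A call takes as long as a camera call. They do not tell look-alikes from the thing itself.
- models.recognise(camera, target): "point" ([column, row] in pixels, amid what is visible of it).
- models.masks_of(camera, target): "mask" (400x640 bool, what is visible of it) and "point" ([column, row] in pixels, amid what is visible of it).
The state is a dict: "time": time; "qpos": joint angles; "qd": joint speeds; "tau": joint torques, N m; "tcp_pos": TCP position; "eef_rot": TCP orientation; "contact_force": force on the tool from outside, world axes, zero at the start; "wrist_torque": the same for the moment, N m; "width": finger opening in m.
Only numpy, scipy, OpenCV 4.12 (cv2) and the standard library are available. Lean on these libraries where they do the work, as an engineer would, in place of code of your own. Each camera call takes 0.05 s, during which the arm holds its last target. There are 200 camera calls.

### The job

Get the serving board ready for guests: nest all the blue beakers upright inside one another in a single stack in the middle of the board's round disc, and set the little cakes out lengthwise in neat rows, one within each pale rectangle. Fill both rectangles next to the disc; only those at the far end may stay empty. Leave the mug and the jar where they are.

Things in the scene. Friction and masses are not known exactly. Their poses are not given: they have to be found in the camera images.
- board: Dark wooden serving board, 320 x 200 x 18 mm, heavy, does not move. Origin: centre of its underside; x along its length towards the end with the round disc, y across it, z up. It may lie to the left, in the middle or to the right of the work area.
- disc (a point): Centre of the round dark-metal disc (90 mm across, flush) inlaid near one end of the board, on the board's top surface (110 mm from the board's centre along its x). Axes as the board's.
- slot1 (a point): Centre of a pale inlaid rectangle (76 mm along the board's x, 52 mm along its y, flush) on the board's top; this one is in the pair next to the disc, on the +y side. Axes as the board's. Rectangles lie on a grid, 80 mm apart along the board and 90 mm across.
- slot2 (a point): Centre of a pale inlaid rectangle (76 mm along the board's x, 52 mm along its y, flush) on the board's top; this one is in the pair next to the disc, on the -y side. Axes as the board's. Rectangles lie on a grid, 80 mm apart along the board and 90 mm across.
- slot3 (a point): Centre of a pale inlaid rectangle (76 mm along the board's x, 52 mm along its y, flush) on the board's top; this one is in the pair far from the disc, on the +y side. Axes as the board's. Rectangles lie on a grid, 80 mm apart along the board and 90 mm across.
- slot4 (a point): Centre of a pale inlaid rectangle (76 mm along the board's x, 52 mm along its y, flush) on the board's top; this one is in the pair far from the disc, on the -y side. Axes as the board's. Rectangles lie on a grid, 80 mm apart along the board and 90 mm across.
- cup1: Blue stoneware beaker, no handle, 160 g, 66 mm tall, one of four alike (None if absent), upright on the cork mat. Origin: centre of underside, z up. Cone, foot 40 mm across, with a straight 64 mm wide collar from 38 mm up to the rim; mouth 56 mm inside. Nested, the collar's lower edge rests on the rim below: 28 mm per beaker, only the collar shows; 1.7 mm play all round; wall 3 to 4 mm.
- cup2: Blue stoneware beaker, no handle, 160 g, 66 mm tall, one of four alike (None if absent), upright on the cork mat. Origin: centre of underside, z up. Cone, foot 40 mm across, with a straight 64 mm wide collar from 38 mm up to the rim; mouth 56 mm inside. Nested, the collar's lower edge rests on the rim below: 28 mm per beaker, only the collar shows; 1.7 mm play all round; wall 3 to 4 mm.
- cup3: Blue stoneware beaker, no handle, 160 g, 66 mm tall, one of four alike (None if absent), upright on the cork mat. Origin: centre of underside, z up. Cone, foot 40 mm across, with a straight 64 mm wide collar from 38 mm up to the rim; mouth 56 mm inside. Nested, the collar's lower edge rests on the rim below: 28 mm per beaker, only the collar shows; 1.7 mm play all round; wall 3 to 4 mm.
- cup4: Blue stoneware beaker, no handle, 160 g, 66 mm tall, one of four alike (None if absent), upright on the cork mat. Origin: centre of underside, z up. Cone, foot 40 mm across, with a straight 64 mm wide collar from 38 mm up to the rim; mouth 56 mm inside. Nested, the collar's lower edge rests on the rim below: 28 mm per beaker, only the collar shows; 1.7 mm play all round; wall 3 to 4 mm.
- cake1: Small brown loaf cake, firm, rigid, about 90 g: 64 mm long (its x), 40 mm wide (its y), 34 mm high with a slightly rounded top. Origin: centre of its underside. Starts flat on the white sheet of baking paper at any angle. One of four alike; some may be absent (None).
- cake2: Small brown loaf cake, firm, rigid, about 90 g: 64 mm long (its x), 40 mm wide (its y), 34 mm high with a slightly rounded top. Origin: centre of its underside. Starts flat on the white sheet of baking paper at any angle. One of four alike; some may be absent (None).
- cake3: Small brown loaf cake, firm, rigid, about 90 g: 64 mm long (its x), 40 mm wide (its y), 34 mm high with a slightly rounded top. Origin: centre of its underside. Starts flat on the white sheet of baking paper at any angle. One of four alike; some may be absent (None).
- cake4: Small brown loaf cake, firm, rigid, about 90 g: 64 mm long (its x), 40 mm wide (its y), 34 mm high with a slightly rounded top. Origin: centre of its underside. Starts flat on the white sheet of baking paper at any angle. One of four alike; some may be absent (None).
- mug: Bystander: white mug with a handle, 68 mm across, 75 mm tall, handle towards its own +y reaching about 70 mm from the axis; stands among the beakers. Origin: centre of its underside.
- jar: Bystander: amber glass jar with steel lid, 54 mm across, 50 mm tall; stands among the cakes. Origin: centre of its underside.
Things that resemble listed ones, but are neither listed nor needed, are in the scene too. Leave any green look-alike of the cake2 alone.

How it is judged:
At the end, for the whole second after the job is handed in: Beakers upright in one nest, seated (28 mm each, within 6 mm), within 15 mm of the disc centre; each cake flat in a rectangle (centre within 10 mm each way, long side along the board within 0.22 rad), both rectangles by the disc filled; all upright within 0.12 rad, at rest (horizontal distance between each of cup1, cup2, cup3, cup4 and disc below 0.015 m and angle between each of cup1, cup2, cup3, cup4's own z axis and vertical below 0.12 rad and linear speed of each of cup1, cup2, cup3, cup4 below 0.03 m/s and (z of cup1 in the frame of disc between -0.006 and 0.006 m or z of cup1 in the frame of disc between 0.022 and 0.034 m or z of cup1 in the frame of disc between 0.05 and 0.062 m or z of cup1 in the frame of disc between 0.078 and 0.09 m) and (z of cup2 in the frame of disc between -0.006 and 0.006 m or z of cup2 in the frame of disc between 0.022 and 0.034 m or z of cup2 in the frame of disc between 0.05 and 0.062 m or z of cup2 in the frame of disc between 0.078 and 0.09 m) and (z of cup3 in the frame of disc between -0.006 and 0.006 m or z of cup3 in the frame of disc between 0.022 and 0.034 m or z of cup3 in the frame of disc between 0.05 and 0.062 m or z of cup3 in the frame of disc between 0.078 and 0.09 m) and (z of cup4 in the frame of disc between -0.006 and 0.006 m or z of cup4 in the frame of disc between 0.022 and 0.034 m or z of cup4 in the frame of disc between 0.05 and 0.062 m or z of cup4 in the frame of disc between 0.078 and 0.09 m) and ((x of cake1 in the frame of slot1 between -0.01 and 0.01 m and y of cake1 in the frame of slot1 between -0.01 and 0.01 m and z of cake1 in the frame of slot1 between -0.004 and 0.005 m and angle between the x axis of cake1 and the x axis of board, either way round below 0.22 rad and angle between cake1's own z axis and vertical below 0.12 rad and linear speed of cake1 below 0.03 m/s) or (x of cake1 in the frame of slot2 between -0.01 and 0.01 m and y of cake1 in the frame of slot2 between -0.01 and 0.01 m and z of cake1 in the frame of slot2 between -0.004 and 0.005 m and angle between the x axis of cake1 and the x axis of board, either way round below 0.22 rad and angle between cake1's own z axis and vertical below 0.12 rad and linear speed of cake1 below 0.03 m/s) or (x of cake1 in the frame of slot3 between -0.01 and 0.01 m and y of cake1 in the frame of slot3 between -0.01 and 0.01 m and z of cake1 in the frame of slot3 between -0.004 and 0.005 m and angle between the x axis of cake1 and the x axis of board, either way round below 0.22 rad and angle between cake1's own z axis and vertical below 0.12 rad and linear speed of cake1 below 0.03 m/s) or (x of cake1 in the frame of slot4 between -0.01 and 0.01 m and y of cake1 in the frame of slot4 between -0.01 and 0.01 m and z of cake1 in the frame of slot4 between -0.004 and 0.005 m and angle between the x axis of cake1 and the x axis of board, either way round below 0.22 rad and angle between cake1's own z axis and vertical below 0.12 rad and linear speed of cake1 below 0.03 m/s)) and ((x of cake2 in the frame of slot1 between -0.01 and 0.01 m and y of cake2 in the frame of slot1 between -0.01 and 0.01 m and z of cake2 in the frame of slot1 between -0.004 and 0.005 m and angle between the x axis of cake2 and the x axis of board, either way round below 0.22 rad and angle between cake2's own z axis and vertical below 0.12 rad and linear speed of cake2 below 0.03 m/s) or (x of cake2 in the frame of slot2 between -0.01 and 0.01 m and y of cake2 in the frame of slot2 between -0.01 and 0.01 m and z of cake2 in the frame of slot2 between -0.004 and 0.005 m and angle between the x axis of cake2 and the x axis of board, either way round below 0.22 rad and angle between cake2's own z axis and vertical below 0.12 rad and linear speed of cake2 below 0.03 m/s) or (x of cake2 in the frame of slot3 between -0.01 and 0.01 m and y of cake2 in the frame of slot3 between -0.01 and 0.01 m and z of cake2 in the frame of slot3 between -0.004 and 0.005 m and angle between the x axis of cake2 and the x axis of board, either way round below 0.22 rad and angle between cake2's own z axis and vertical below 0.12 rad and linear speed of cake2 below 0.03 m/s) or (x of cake2 in the frame of slot4 between -0.01 and 0.01 m and y of cake2 in the frame of slot4 between -0.01 and 0.01 m and z of cake2 in the frame of slot4 between -0.004 and 0.005 m and angle between the x axis of cake2 and the x axis of board, either way round below 0.22 rad and angle between cake2's own z axis and vertical below 0.12 rad and linear speed of cake2 below 0.03 m/s)) and ((x of cake3 in the frame of slot1 between -0.01 and 0.01 m and y of cake3 in the frame of slot1 between -0.01 and 0.01 m and z of cake3 in the frame of slot1 between -0.004 and 0.005 m and angle between the x axis of cake3 and the x axis of board, either way round below 0.22 rad and angle between cake3's own z axis and vertical below 0.12 rad and linear speed of cake3 below 0.03 m/s) or (x of cake3 in the frame of slot2 between -0.01 and 0.01 m and y of cake3 in the frame of slot2 between -0.01 and 0.01 m and z of cake3 in the frame of slot2 between -0.004 and 0.005 m and angle between the x axis of cake3 and the x axis of board, either way round below 0.22 rad and angle between cake3's own z axis and vertical below 0.12 rad and linear speed of cake3 below 0.03 m/s) or (x of cake3 in the frame of slot3 between -0.01 and 0.01 m and y of cake3 in the frame of slot3 between -0.01 and 0.01 m and z of cake3 in the frame of slot3 between -0.004 and 0.005 m and angle between the x axis of cake3 and the x axis of board, either way round below 0.22 rad and angle between cake3's own z axis and vertical below 0.12 rad and linear speed of cake3 below 0.03 m/s) or (x of cake3 in the frame of slot4 between -0.01 and 0.01 m and y of cake3 in the frame of slot4 between -0.01 and 0.01 m and z of cake3 in the frame of slot4 between -0.004 and 0.005 m and angle between the x axis of cake3 and the x axis of board, either way round below 0.22 rad and angle between cake3's own z axis and vertical below 0.12 rad and linear speed of cake3 below 0.03 m/s)) and ((x of cake4 in the frame of slot1 between -0.01 and 0.01 m and y of cake4 in the frame of slot1 between -0.01 and 0.01 m and z of cake4 in the frame of slot1 between -0.004 and 0.005 m and angle between the x axis of cake4 and the x axis of board, either way round below 0.22 rad and angle between cake4's own z axis and vertical below 0.12 rad and linear speed of cake4 below 0.03 m/s) or (x of cake4 in the frame of slot2 between -0.01 and 0.01 m and y of cake4 in the frame of slot2 between -0.01 and 0.01 m and z of cake4 in the frame of slot2 between -0.004 and 0.005 m and angle between the x axis of cake4 and the x axis of board, either way round below 0.22 rad and angle between cake4's own z axis and vertical below 0.12 rad and linear speed of cake4 below 0.03 m/s) or (x of cake4 in the frame of slot3 between -0.01 and 0.01 m and y of cake4 in the frame of slot3 between -0.01 and 0.01 m and z of cake4 in the frame of slot3 between -0.004 and 0.005 m and angle between the x axis of cake4 and the x axis of board, either way round below 0.22 rad and angle between cake4's own z axis and vertical below 0.12 rad and linear speed of cake4 below 0.03 m/s) or (x of cake4 in the frame of slot4 between -0.01 and 0.01 m and y of cake4 in the frame of slot4 between -0.01 and 0.01 m and z of cake4 in the frame of slot4 between -0.004 and 0.005 m and angle between the x axis of cake4 and the x axis of board, either way round below 0.22 rad and angle between cake4's own z axis and vertical below 0.12 rad and linear speed of cake4 below 0.03 m/s)) and distance between any of cake1, cake2, cake3, cake4 and slot1 below 0.0145 m and distance between any of cake1, cake2, cake3, cake4 and slot2 below 0.0145 m); the robot touches nothing.
It fails at once if the mug is shoved more than 6 cm away or tipped over (distance of mug from where it was at the start of the episode above 0.06 m or angle between mug's own z axis and vertical above 0.6 rad).
It fails at once if the jar is shoved more than 6 cm away or tipped over (distance of jar from where it was at the start of the episode above 0.06 m or angle between jar's own z axis and vertical above 0.6 rad).
Of cup1, cup2, cup3, cup4 only 3 to 4 are there at a start; the rules pass over those that are not, and their reading is None.
Of cake1, cake2, cake3, cake4 only 3 to 4 are there at a start; the rules pass over those that are not, and their reading is None.
At some moment in a run one of cake1, cake2, cake3, cake4 may be knocked a few centimetres aside while the robot is not near it.
Once in a run the grip may slacken for a moment while it holds something.
It also fails if it takes over 210 s, if anything falls off the work surface, if the arm or the gripper's body presses on something with over 40 N, if the wrist force passes 120 N, or if a joint passes its speed limit or range.

## Working session

There is one attempt and no reset: what is moved stays moved. The work goes in short steps, each a Python script; the robot and the scene stay as the last script left them, time stands still between calls to the robot, and variables do not carry over. Pictures are saved under pics/ and viewed, about 12 in all and at most 16, crops included, and the job is handed in when it is done.

```bash
ls; mkdir -p pics; python3 - <<'E'
from station import ctrl, get_state, vision
import cv2, numpy as np
for n in ("scene","side"):
    im,d=vision.grab_frame(n); cv2.imwrite(f"pics/{n}0.png",im); np.save(f"{n}0.npy",d)
    c=vision.camera_info(n); print(n,c, -np.array(c["R"]).T@np.array(c["t"]))
print(vision.camera_info("wrist")); print(ctrl.pinch_z, get_state())
E
```

```text
pics
scene {'mtx': array([[501.32665295,   0.        , 322.02162598],
       [  0.        , 501.32665295, 198.22877246],
       [  0.        ,   0.        ,   1.        ]]), 'R': array([[ 0.07882616,  0.99675471,  0.01632434],
       [ 0.78077235, -0.05154764, -0.62268562],
       [-0.61982334,  0.06182951, -0.78230182]]), 't': array([-0.04370103, -0.34322948,  1.5621468 ])} [ 1.23968392 -0.07072024  1.00905961]
side {'mtx': array([[388.45374547,   0.        , 317.18325875],
       [  0.        , 388.45374547, 201.14450795],
       [  0.        ,   0.        ,   1.        ]]), 'R': array([[-0.99763248, -0.06855145, -0.00548899],
       [-0.03796602,  0.61555172, -0.78718147],
       [ 0.05734119, -0.78510941, -0.61669701]]), 't': array([0.48231383, 0.07543921, 0.96598676])} [0.42864524 0.74503187 0.65775292]
{'mtx': array([[309.70691629,   0.        , 321.75647789],
       [  0.        , 309.70691629, 198.50784855],
       [  0.        ,   0.        ,   1.        ]]), 'hand_eye': array([[-5.90888767e-04, -9.54308111e-01, -2.98823828e-01,
         7.65493497e-02],
       [ 9.99999651e
[... 246 characters left out ...]
'time': 0.1, 'qpos': array([ 0.1054791 ,  0.50825885, -0.23754111,  1.50100078,  0.12572277,
        1.14892665, -0.15481077]), 'qd': array([-0.00137122, -0.00098946, -0.00028789, -0.00154738, -0.00020912,
        0.00055741, -0.00049486]), 'tau': array([-4.60960451e-03, -6.21825886e+01, -2.19466478e+00, -2.50204021e+01,
        1.25371566e-02,  7.74859713e-03, -3.76228832e-05]), 'tcp_pos': array([ 6.24557636e-01, -6.32997383e-05,  2.30524870e-01]), 'eef_rot': array([-5.50180312e-04,  7.07093855e-01,  7.07119254e-01, -5.82221933e-04]), 'contact_force': array([ 0.19113904, -0.31180705, -0.20161018]), 'wrist_torque': array([-0.02578773, -0.03984649, -0.02763599]), 'width': 0.08519819216743933}
```

View pics/scene0.png

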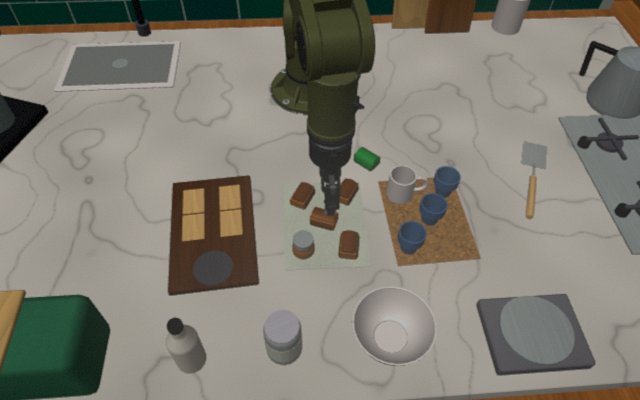

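View pics/side0.png

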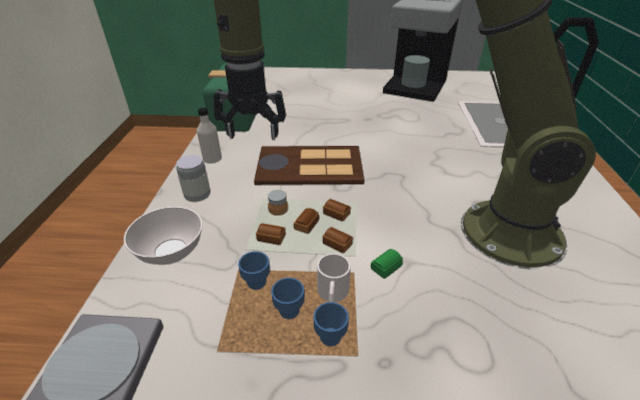

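The scene picture shows four brown cakes, at (302,195), (348,191), (323,218) and (349,244). It shows three blue beakers, at (447,180), (433,208) and (411,237). The board is on the left with its disc at (213,267).

Possible mix-ups: the green block (367,158), the mug (402,184), the jar (303,244), the far bowl (394,325) and the big grey jar (283,337). None of them is brown or blue, so I choose by colour. Next I build a top-down map from both depth cameras.

```bash
cat > lib.py <<'E'
from station import ctrl, get_state, vision, ticket, models
import cv2, numpy as np
from scipy.optimize import least_squares
from scipy.spatial.transform import Rotation as Ro
def cloud(n):
    im,d=vision.grab_frame(n); c=vision.camera_info(n); K=c["mtx"]
    v,u=np.nonzero(d>0); z=d[v,u]
    P=np.c_[(u-K[0,2])/K[0,0]*z,(v-K[1,2])/K[1,1]*z,z]
    return (P-c["t"])@c["R"], cv2.cvtColor(im,cv2.COLOR_BGR2HSV)[v,u].astype(int), im
X0,Y0,S=0.25,-0.55,1000       # raster: row = x, col = y, 1 mm
def look(cams=("scene","side")):
    cs=[cloud(n) for n in cams]
    return np.vstack([c[0] for c in cs]),np.vstack([c[1] for c in cs]),[c[2] for c in cs]
def comps(P,close=7,amin=150):
    m=np.zeros((700,1100),np.uint8); ij=((P[:,:2]-[X0,Y0])*S).round().astype(int)
    ok=((ij>=0)&(ij<[700,1100])).all(1); P,ij=P[ok],ij[ok]; m[ij[:,0],ij[:,1]]=1
    m=cv2.morphologyEx(m,cv2.MORPH_CLOSE,np.ones((close,close)))
    n,l,st,_=cv2.connectedComponentsWithStats(m)
    lab=l[ij[:,0],ij[:,1]]
    return [P[lab==k] for k in range(1,n) if st[k,4]>amin]
def brown(H): return ((H[:,0]<15)|(H[:,0]>172))&(H[:,1]>90)
def cakes(P,H,zb=0.0,box=None):
    s=brown(H)&(P[:,2]>zb+.024)&(P[:,2]<zb+.045)
    if box is not None: s&=(P[:,0]>box[0])&(P[:,0]<box[1])&(P[:,1]>box[2])&(P[:,1]<box[3])
    out=[]
    for Q in comps(P[s],4):
        (x,y),(w,h),a=cv2.minAreaRect((Q[:,:2]*1000).astype(np.float32))
        a=np.radians(a)
        if w<h: a+=np.pi/2; w,h=h,w
        out.append((x/1000,y/1000,(a+np.pi/2)%np.pi-np.pi/2,w,h,np.percentile(Q[:,2],95)))
    return out
def cups(P,H,zmin=.05):
    s=(H[:,0]>95)&(H[:,0]<125)&(H[:,1]>70)&(P[:,2]>zmin)&(P[:,1]>-.5)&(P[:,0]<.9)
    out=[]
    for Q in comps(P[s],7):
        zt=np.percentile(Q[:,2],98)
        Q=Q[Q[:,2]>zt-.020]
        # outer rim: hull of top points, fit circle of known radius
        h=cv2.convexHull((Q[:,:2]*1000).astype(np.float32))[:,0]/1000
        r=least_squares(lambda p:np.hypot(*(h-p).T)-.032,h.mean(0),loss="soft_l1",f_scale=.002)
        out.append((*r.x,zt,np.sqrt(np.mean(r.fun**2))))
    return out
def quat(yaw):                # tool down, jaw axis (tool y) along world angle yaw
    y=np.array([np.cos(yaw),np.sin(yaw),0]); z=np.array([0,0,-1.]); x=np.cross(y,z)
    q=Ro.from_matrix(np.c_[x,y,z]).as_quat(); return q[[3,0,1,2]]
E
python3 - <<'E'
from lib import *
P,H,_=look()
np.set_printoptions(precision=4,suppress=True)
for c in cakes(P,H): print("cake",np.array(c))
for c in cups(P,H): print("cup",np.array(c))
# board: pale rectangles and dark top
s=(P[:,1]<-.12)&(P[:,1]>-.5)&(P[:,0]>.3)&(P[:,0]<.8)&(P[:,2]>.012)&(P[:,2]<.024)
for Q in comps(P[s],5,3000):
    print("board",cv2.minAreaRect((Q[:,:2]*1000).astype(np.float32)),np.median(Q[:,2]))
s2=s&(H[:,2]>140)
for Q in comps(P[s2],3,800): print("pale",cv2.minAreaRect((Q[:,:2]*1000).astype(np.float32)),np.median(Q[:,2]))
s3=s&(H[:,1]<60)&(H[:,2]<140)
for Q in comps(P[s3],3,2000): print("disc",cv2.minEnclosingCircle((Q[:,:2]*1000).astype(np.float32)),Q.mean(0))
t=(P[:,2]<.012)&(P[:,2]>-.02)&(abs(P[:,1])<.4)&(P[:,0]>.3); print("table",np.percentile(P[t,2],[5,50,95]))
# others near by (all above .03)
for Q in comps(P[(P[:,2]>.03)&(P[:,2]<.12)&(P[:,0]>.3)&(P[:,0]<.85)&(abs(P[:,1])<.45)],5,200): print("obj",Q.min(0),Q.max(0))
E
```

```text
cake [ 0.4343  0.074  -0.3671 62.8957 34.3498  0.0345]
cake [ 0.4402 -0.0388 -0.5157 65.5506 34.5564  0.0346]
cake [ 0.5137  0.0082  1.1994 59.8612 36.5647  0.0343]
cake [ 0.5961  0.061  -0.199  64.7345 37.6006  0.0346]
cup [0.4386 0.3237 0.0671 0.0013]
cup [0.5233 0.2704 0.067  0.0015]
cup [0.6031 0.2027 0.067  0.0014]
board ((527.7413940429688, -262.5605163574219), (324.6140441894531, 206.38966369628906), 3.895331621170044) 0.017401303149784234
pale ((433.89361572265625, -225.79269409179688), (77.70867919921875, 53.04646301269531), 1.5911259651184082) 0.018006989338464716
pale ((440.279541015625, -315.47784423828125), (78.28673553466797, 51.89067077636719), 0.12486972659826279) 0.017876387262314067
pale ((512.9505615234375, -219.83694458007812), (78.19844055175781, 52.98930358886719), 1.781125545501709) 0.017950748295892476
pale ((520.311279296875, -310.2366943359375), (75.37720489501953, 51.74535369873047), 5.213453769683838) 0.0179174030898904
disc ((635.8110961914062, -256.46173095703125), 46.58259963989258) [ 0.6376 -0.2563  0.0179]
table [-0.0033 -0.0005  0.0032]
obj [0.3001 0.115  0.03  ] [0.3489 0.167  0.0375]
obj [0.401  0.0485 0.03  ] [0.464  0.0974 0.0388]
obj [0.4019 0.1749 0.03  ] [0.4747 0.2795 0.08  ]
obj [0.4046 0.2915 0.03  ] [0.4741 0.3577 0.0711]
obj [ 0.4089 -0.0655  0.03  ] [ 0.4683 -0.0204  0.0371]
obj [ 0.4872 -0.0232  0.03  ] [0.536  0.036  0.0368]
obj [0.4898 0.2381 0.0302] [0.5584 0.304  0.0699]
obj [0.5633 0.0409 0.03  ] [0.6273 0.0787 0.0382]
obj [ 0.5673 -0.0716  0.0301] [ 0.6199 -0.0239  0.0545]
obj [0.5689 0.169  0.03  ] [0.6376 0.2357 0.07  ]
obj [0.7367 0.0382 0.03  ] [0.8499 0.2077 0.0735]
obj [0.7599 0.3225 0.03  ] [0.85   0.45   0.0442]
obj [ 0.7906 -0.1396  0.0301] [ 0.85   -0.0625  0.1144]
obj [ 0.8086 -0.2997  0.0301] [ 0.85   -0.2567  0.1199]
```

Everything measured fits the given sizes: cakes 34 mm high, rims at 67 mm, disc 91 mm across, pale rectangles 77x52 mm on an 80/90 mm grid, board yaw about 0.07. Before the first reach I check the choice in one close crop.

```bash
cat >> lib.py <<'E'
BY=0.070; DISC=np.array([.637,-.2556])
SL={1:(.5132,-.2200),2:(.5199,-.3098),3:(.4335,-.2256),4:(.4401,-.3152)}
def mv(x,y,z,yaw):
    q0=get_state()["qpos"]; best=None
    for k in (-1,0,1):
        j=ctrl.ik([x,y,z],quat(yaw+k*np.pi))
        if j is not None:
            c=np.abs(np.array(j)-q0).max()+(10 if abs(j[6])>2.7 else 0)
            if best is None or c<best[0]: best=(c,yaw+k*np.pi)
    if best is None: raise RuntimeError("no ik")
    ctrl.movep([x,y,z],quat(best[1]))
def say(t):
    s=get_state(); print(t,"t=%.1f w=%.4f F=%s tcp=%s"%(s["time"],s["width"],np.round(s["contact_force"],1),np.round(s["tcp_pos"],4)))
def pick(x,y,yaw,z,force,up):
    mv(x,y,z+.09,yaw); ctrl.movel([x,y,z],max_speed=.12); ctrl.close_gripper(force=force); say("gripped")
    ctrl.movel([x,y,up],max_speed=.15); say("lifted")
    return get_state()["width"]
def place(x,y,yaw,z,up,pre=.06):
    mv(x,y,up,yaw); say("over")
    ctrl.movel([x,y,z+.02],max_speed=.15); ctrl.movel([x,y,z],max_speed=.04); say("down")
    ctrl.ungrasp(); ctrl.movel([x,y,up],max_speed=.2); say("clear")
SHEET=(.33,.72,-.12,.16)
def near(L,p): return min(L,key=lambda c:np.hypot(c[0]-p[0],c[1]-p[1]))
E
python3 - <<'E'
import cv2
a=cv2.imread("pics/scene0.png")[140:280,160:490]; cv2.imwrite("pics/crop1.png",cv2.resize(a,None,fx=2.4,fy=2.4,interpolation=cv2.INTER_CUBIC))
E
```

```text
(no output)
```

View pics/crop1.png

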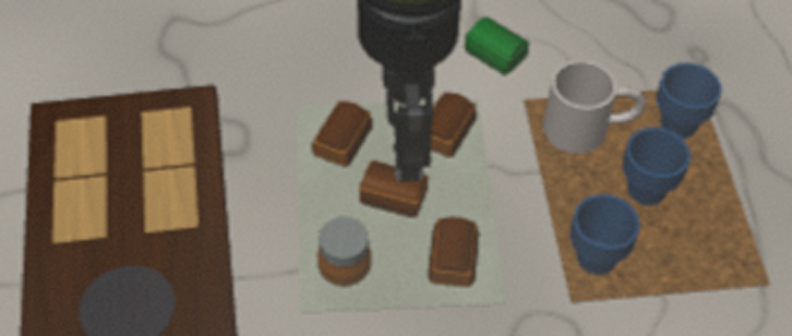

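The crop confirms it: four brown cakes around the jar, three blue beakers beside the mug, and the green block off the sheet. First cake goes to slot 2.

```bash
python3 - <<'E'
from lib import *
c=near(cakes(*look()[:2],box=SHEET),(.596,.061)); print(c)
w=pick(c[0],c[1],c[2]+np.pi/2,-.002,40,.15)
if w>.03: place(*SL[2],BY+np.pi/2,.018,.15)
P,H,im=look(); cv2.imwrite("pics/side1.png",im[1])
for k in cakes(P,H,.018,(.33,.72,-.4,-.14)): print("board",np.round(k,4))
for k in cakes(P,H,0,SHEET): print("sheet",np.round(k,4))
E
```

```text
(0.5958229370117187, 0.06139276123046875, np.float64(-0.1546072870815145), 65.43184661865234, 35.64106369018555, np.float64(0.03475595627917064))
gripped t=2.6 w=0.0396 F=[-0.  -1.5  5.9] tcp=[ 0.5963  0.0613 -0.0013]
lifted t=3.8 w=0.0397 F=[-0.1 -0.6 -1. ] tcp=[0.5952 0.0612 0.149 ]
over t=5.2 w=0.0394 F=[ 0.8  0.8 -0.8] tcp=[ 0.5208 -0.308   0.1501]
down t=6.8 w=0.0399 F=[ 0.1 -0.4 -0.3] tcp=[ 0.5199 -0.3097  0.0179]
clear t=8.1 w=0.0855 F=[ 0.9  0.3 -0.1] tcp=[ 0.5191 -0.3098  0.149 ]
board [ 5.20300e-01 -3.03500e-01  4.96000e-02  6.22797e+01  3.55224e+01
  5.26000e-02]
sheet [ 4.34000e-01  7.28000e-02 -5.57700e-01  6.31436e+01  3.57574e+01
  3.42000e-02]
sheet [ 4.38900e-01 -3.87000e-02 -5.66300e-01  6.34946e+01  3.60350e+01
  3.48000e-02]
sheet [5.14100e-01 8.60000e-03 1.20770e+00 5.82897e+01 4.06477e+01 3.45000e-02]
```

View pics/side1.png

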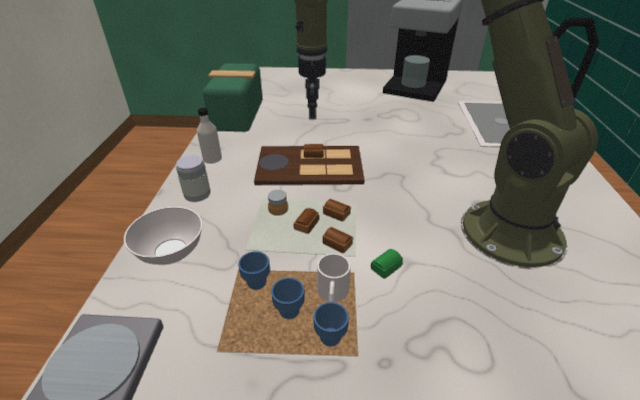

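The first cake sits in slot 2 at (314,151); the other three are undisturbed at (306,220), (337,210) and (338,239). Now those three, with a fresh detection before each pick.

```bash
python3 - <<'E'
from lib import *
for p,s in (((.514,.0086),1),((.434,.073),3),((.439,-.0387),4)):
    L=cakes(*look()[:2],box=SHEET); c=near(L,p); print(s,len(L),np.round(c,4))
    if np.hypot(c[0]-p[0],c[1]-p[1])>.05: print("moved?"); break
    w=pick(c[0],c[1],c[2]+np.pi/2,-.002,40,.15)
    if not .03<w<.05: print("miss"); break
    place(*SL[s],BY+np.pi/2,.018,.15)
    if get_state()["width"]<.08: break
mv(.5,0.05,.35,np.pi/2)
P,H,im=look(); cv2.imwrite("pics/scene2.png",im[0])
for k in cakes(P,H,.018,(.33,.72,-.4,-.14)): print("board",np.round(k,4))
for k in cups(P,H): print("cup",np.round(k,4))
say("")
E
```

```text
1 3 [5.14200e-01 9.30000e-03 1.21890e+00 6.00854e+01 3.73594e+01 3.43000e-02]
gripped t=10.9 w=0.0398 F=[-1.1 -1.5  6. ] tcp=[ 0.5146  0.0092 -0.0013]
lifted t=12.1 w=0.0396 F=[ 1.1  0.7 -2. ] tcp=[0.5136 0.009  0.1492]
over t=13.0 w=0.0399 F=[ 0.4  1.  -0.4] tcp=[ 0.5135 -0.2179  0.1498]
down t=14.6 w=0.0399 F=[ 0.2  0.7 -1.8] tcp=[ 0.5132 -0.2199  0.0179]
clear t=15.9 w=0.0853 F=[-0.2 -0.  -1. ] tcp=[ 0.5125 -0.2201  0.1491]
3 2 [ 4.34400e-01  7.28000e-02 -5.50100e-01  6.18678e+01  3.73058e+01
  3.43000e-02]
gripped t=18.6 w=0.0393 F=[-0.3 -0.6  7.6] tcp=[ 0.4347  0.0727 -0.0013]
lifted t=19.7 w=0.0395 F=[-0.4 -0.6 -1.2] tcp=[0.4339 0.0727 0.1494]
over t=20.9 w=0.0394 F=[-0.5  0.8 -1.4] tcp=[ 0.4338 -0.2243  0.1497]
down t=22.4 w=0.0395 F=[ 0.5 -0.4 -1.1] tcp=[ 0.4335 -0.2255  0.0179]
clear t=23.7 w=0.0855 F=[-0.6  0.5  0. ] tcp=[ 0.4328 -0.2256  0.1492]
4 1 [ 4.40200e-01 -3.83000e-02 -4.69600e-01  6.42571e+01  3.59264e+01
  3.43000e-02]
gripped t=26.1 w=0.0393 F=[-1.1 -0.8  8.3] tcp=[ 0.4404 -0.0385 -0.0013]
lifted t=27.3 w=0.0395 F=[-0.5  0.4 -0.9] tcp=[ 0.4397 -0.0383  0.1493]
over t=28.4 w=0.0394 F=[-0.5  0.4 -1. ] tcp=[ 0.4405 -0.3136  0.1496]
down t=29.9 w=0.0398 F=[-0.1  0.  -0.6] tcp=[ 0.4401 -0.3151  0.0179]
clear t=31.2 w=0.0852 F=[ 0.   0.2 -0.8] tcp=[ 0.4394 -0.3151  0.1491]
board [ 4.35600e-01 -2.20600e-01  5.54000e-02  6.20033e+01  3.58737e+01
  5.25000e-02]
board [ 4.42500e-01 -3.09000e-01  1.09900e-01  5.91514e+01  3.69496e+01
  5.25000e-02]
board [ 5.10100e-01 -2.14700e-01  5.11000e-02  6.12483e+01  3.44603e+01
  5.25000e-02]
board [ 5.20900e-01 -3.04800e-01  3.02000e-02  6.04497e+01  3.62468e+01
  5.25000e-02]
cup [0.4381 0.3236 0.067  0.0013]
cup [0.5235 0.2703 0.0673 0.0016]
cup [0.6027 0.2031 0.0676 0.0013]
 t=32.9 w=0.0855 F=[-0.   0.3 -0.5] tcp=[0.5001 0.0485 0.3492]
```

View pics/scene2.png

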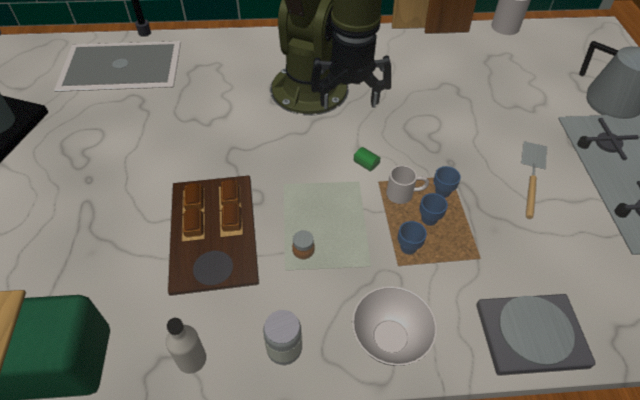

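All four cakes sit in the rectangles, at (192,195), (228,190), (192,222) and (231,218). The beakers have not moved. Now the first beaker.

```bash
python3 - <<'E'
from lib import *
P,H,_=look(); c=near(cups(P,H),(.603,.203)); print(np.round(c,4))
w=pick(c[0],c[1],.94,.031,60,.15)
if .055<w<.075:
    place(*DISC,.94-np.pi/2,.031+.018,.2)
P,H,im=look(); cv2.imwrite("pics/side3.png",im[1][80:280,180:440])
for k in cups(P,H): print("cup",np.round(k,4))
E
python3 -c "
import cv2;a=cv2.imread('pics/side3.png');cv2.imwrite('pics/side3.png',cv2.resize(a,None,fx=3,fy=3))"
```

```text
[0.6031 0.2029 0.0669 0.0013]
gripped t=35.4 w=0.0614 F=[-0.2 -0.7  5.4] tcp=[0.6037 0.2029 0.0322]
lifted t=36.3 w=0.0612 F=[-0.6  0.  -2.1] tcp=[0.6025 0.2024 0.149 ]
over t=38.0 w=0.0614 F=[-0.   0.9 -1.2] tcp=[ 0.6376 -0.2532  0.1998]
down t=39.7 w=0.0617 F=[-4.4  0.6 11. ] tcp=[ 0.6368 -0.2556  0.0502]
clear t=40.9 w=0.0858 F=[0.4 0.4 0.2] tcp=[ 0.6363 -0.2554  0.1987]
cup [0.4383 0.3236 0.0673 0.0016]
cup [0.5236 0.2701 0.067  0.0014]
cup [ 0.6356 -0.2467  0.3384  0.0045]
```

View pics/side3.png

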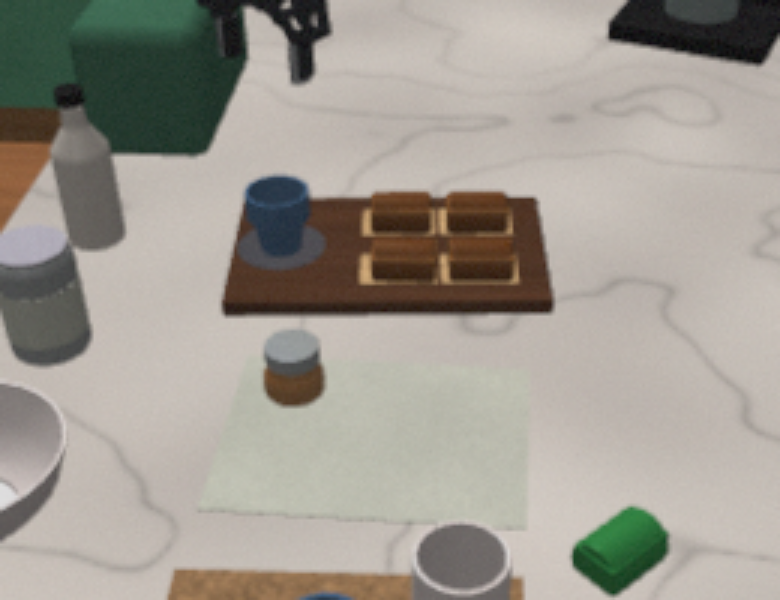

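The first beaker stands upright on the disc at crop (278,215), and the cakes look centred in the pale rectangles. I measure it with the arm away, then nest the second.

```bash
sed -i 's/(P\[:,0\]<.9)$/(P[:,0]<.9)\&(P[:,2]<.2)/' lib.py; cat > nest.py <<'E'
from lib import *
import sys
sx,sy,yaw,n=map(float,sys.argv[1:5])
mv(sx,sy,.20,yaw)
P,H,im=look(); L=cups(P,H)
for k in L: print("cup",np.round(k,4))
t=near(L,DISC); 
P,H,im=look(("scene",)); 
for k in cups(P,H): print("scene",np.round(k,4))
P,H,im=look(("side",)); 
for k in cups(P,H): print("side",np.round(k,4))
if len(sys.argv)>5: sys.exit()
E
python3 nest.py .5235 .2702 .94 1 look
```

```text
cup [0.4386 0.3237 0.0669 0.0013]
cup [0.5236 0.2703 0.0672 0.0013]
cup [ 0.6388 -0.2525  0.0856  0.0007]
scene [0.4393 0.3223 0.0677 0.0017]
scene [0.4418 0.3252 0.0684 0.0016]
scene [0.5252 0.2695 0.0685 0.0017]
scene [0.5257 0.2702 0.0673 0.0015]
scene [ 0.6386 -0.2523  0.0858  0.0008]
side [0.4366 0.3242 0.0664 0.0011]
side [0.5219 0.2706 0.0665 0.0007]
```

The scene camera puts the beaker at (0.6388,-0.2525) and the release point was (0.637,-0.2556), so they differ by 3.6 mm. I aim between the two; the mouth gives about 8 mm of entry room.

```bash
cat > nest2.py <<'E'
from lib import *
import sys
sx,sy,yaw,n=map(float,sys.argv[1:5])
T=(.638,-.254)
w=pick(sx,sy,yaw,.031,60,.20)
if .055<w<.075:
    z=.031+.018+.028*n+.001
    mv(*T,.25,.94-np.pi/2); say("over")
    P,H,im=look(("side",)); cv2.imwrite("pics/held%d.png"%n,im[0])
    if get_state()["width"]<.055: print("LOST"); sys.exit()
    ctrl.movel([*T,z+.045],max_speed=.15); say("rim")
    F0=get_state()["contact_force"][2]
    h=z+.045
    while h>z+1e-6:
        h-=.005; ctrl.movel([*T,h],max_speed=.05)
        s=get_state(); 
        if s["contact_force"][2]-F0>12: say("contact"); break
    say("down")
    if h<z+.012:
        ctrl.ungrasp(); say("open"); ctrl.movel([*T,.25],max_speed=.2)
        mv(.5,.1,.3,yaw)
        P,H,im=look(); cv2.imwrite("pics/nest%d.png"%n,cv2.resize(im[0][160:310,150:350],None,fx=3,fy=3))
        for k in cups(P,H): print("cup",np.round(k,4))
        for k in cakes(P,H,.018,(.33,.72,-.4,-.14)): print("board",np.round(k,4))
E
python3 nest2.py .5236 .2703 .94 1
```

```text
gripped t=44.8 w=0.0628 F=[-1.2 -2.1  8. ] tcp=[0.524  0.2703 0.0324]
lifted t=46.1 w=0.0627 F=[ 0.2  0.6 -1.8] tcp=[0.5232 0.2699 0.199 ]
over t=48.1 w=0.0626 F=[ 0.6  1.1 -2.2] tcp=[ 0.6386 -0.2517  0.25  ]
rim t=49.1 w=0.0629 F=[-0.1 -0.6 -1.7] tcp=[ 0.6387 -0.254   0.1241]
down t=51.4 w=0.0625 F=[-1.3 -1.2  3. ] tcp=[ 0.6381 -0.2547  0.0785]
open t=51.7 w=0.0851 F=[ 0.4 -1.1  0.1] tcp=[ 0.6381 -0.2538  0.0779]
cup [0.438  0.3233 0.0669 0.0012]
cup [ 0.6386 -0.2511  0.1122  0.0017]
board [ 4.05400e-01 -2.37800e-01  5.16000e-02  6.18313e+01  3.71042e+01
  5.27000e-02]
board [ 4.42300e-01 -3.10900e-01  1.96200e-01  5.98774e+01  3.57045e+01
  5.24000e-02]
board [ 5.10200e-01 -2.14700e-01  3.23000e-02  6.43516e+01  3.44403e+01
  5.23000e-02]
board [ 5.20400e-01 -3.04200e-01  6.89000e-02  6.22653e+01  3.72487e+01
  5.22000e-02]
```

The second beaker is seated: rim at 112 mm, as it must be. The slot 3 cake was knocked about 3 cm away (the announced disturbance). I nest the third beaker first, then mend the cake.

```bash
python3 nest2.py .4383 .3235 .3 2
```

```text
gripped t=56.6 w=0.0632 F=[-2.1 -1.2  9.3] tcp=[0.4386 0.3237 0.0324]
lifted t=57.9 w=0.0632 F=[ 0.7 -0.3 -0.9] tcp=[0.438  0.323  0.1991]
over t=60.1 w=0.0635 F=[ 0.7 -0.3 -0.5] tcp=[ 0.6385 -0.2519  0.2501]
rim t=61.0 w=0.0635 F=[ 0.1  0.9 -1.4] tcp=[ 0.6387 -0.2539  0.152 ]
down t=63.2 w=0.0634 F=[ 0.7 -0.5  3.1] tcp=[ 0.6387 -0.254   0.1065]
open t=63.6 w=0.0855 F=[-0.3  0.8  0.2] tcp=[ 0.6378 -0.254   0.1058]
cup [ 0.6393 -0.2512  0.1404  0.0012]
board [ 4.05400e-01 -2.39200e-01  8.67000e-02  5.95643e+01  3.52336e+01
  5.26000e-02]
board [ 4.41500e-01 -3.09400e-01  8.61000e-02  6.09342e+01  3.71016e+01
  5.22000e-02]
board [ 5.10500e-01 -2.15000e-01  2.08000e-02  5.98677e+01  3.69683e+01
  5.23000e-02]
board [ 5.20000e-01 -3.04700e-01  1.47000e-02  6.22050e+01  3.49834e+01
  5.30000e-02]
```

The third beaker is seated, with the rim at 140 mm. Before mending the cake I look at the board with the wrist camera, to settle the 5 mm y disagreement between cake detections and release points.

```bash
cat >> lib.py <<'E'
def wcloud():
    s=get_state(); im,d=vision.grab_frame("wrist"); c=vision.camera_info("wrist"); K=c["mtx"]
    v,u=np.nonzero(d>0); a=np.c_[u-K[0,2],v-K[1,2]]/K[0,0]; th=np.hypot(*a.T)
    ok=(th<1.2)&(th>1e-6); v,u,a,th=v[ok],u[ok],a[ok],th[ok]; z=d[v,u]
    Q=np.c_[a/th[:,None]*(np.tan(th)*z)[:,None],z]
    E=c["hand_eye"]; q=s["eef_rot"]; R=Ro.from_quat(q[[1,2,3,0]]).as_matrix()
    P=(Q@E[:3,:3].T+E[:3,3])@R.T+s["tcp_pos"]
    return P,cv2.cvtColor(im,cv2.COLOR_BGR2HSV)[v,u].astype(int),im
E
cat > wl.py <<'E'
from lib import *
import sys
x,y=.40,-.265
# camera sits on tool +x; with jaw along board y choose tool x towards +x of board
ctrl.movep([x,y,.30],quat(BY+np.pi/2)); ctrl.pause(.3)
P,H,im=wcloud(); cv2.imwrite(sys.argv[1],im)
b=(P[:,0]>.34)&(P[:,0]<.72)&(P[:,1]>-.39)&(P[:,1]<-.14)
print("top z",np.median(P[b&(P[:,2]>.01)&(P[:,2]<.025),2]))
R=lambda Q:np.round(np.r_[np.ravel(cv2.minAreaRect((Q[:,:2]*1000).astype(np.float32))[0]),Q[:,2].max()*1000],1)
for k in cakes(P,H,.018,(.33,.72,-.4,-.14)): print("cake",np.round(k,4))
for k in cups(P,H,.06): print("cup",np.round(k,4))
s=b&(P[:,2]>.008)&(P[:,2]<.024)
for Q in comps(P[s],5,3000): print("board",cv2.minAreaRect((Q[:,:2]*1000).astype(np.float32)))
for Q in comps(P[s&(H[:,2]>130)],3,200): print("pale",cv2.minAreaRect((Q[:,:2]*1000).astype(np.float32)))
E
python3 wl.py pics/w1.png
```

```text
top z 0.017141510414478756
cake [ 4.00900e-01 -2.43600e-01  9.25000e-02  6.04004e+01  3.83026e+01
  5.15000e-02]
cake [ 4.37200e-01 -3.13900e-01  6.17000e-02  6.06522e+01  3.76963e+01
  5.15000e-02]
cake [ 5.06800e-01 -2.19700e-01  4.34000e-02  6.11231e+01  3.70818e+01
  5.14000e-02]
cake [ 5.16300e-01 -3.09000e-01  8.79000e-02  6.09400e+01  3.71362e+01
  5.13000e-02]
cup [ 6.354e-01 -2.551e-01  1.390e-01  3.000e-04]
board ((524.6591796875, -265.8553771972656), (319.644775390625, 201.17874145507812), 3.971240997314453)
pale ((432.9375, -227.50485229492188), (73.10016632080078, 48.460411071777344), 3.834364891052246)
```

View pics/w1.png

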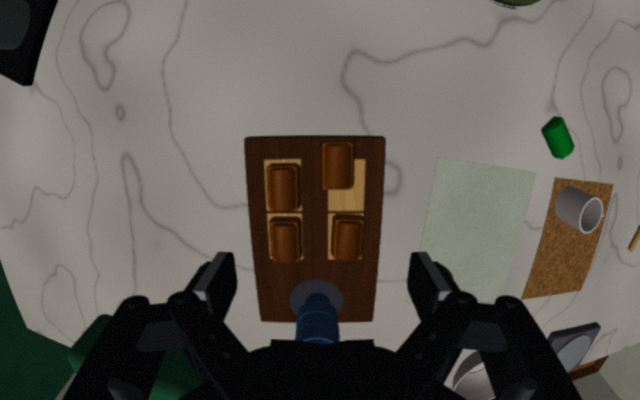

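The wrist view shows three cakes inside their rectangles, at (283,187), (286,239) and (346,238). The displaced one is at (338,165), half out of slot 3, and the nest stands on the disc. The wrist frame agrees with the TCP. In it the placed cakes are at most 5 mm off and the nest about 3.4 mm, all within tolerance. Mending slot 3 takes a grip offset to +y, so the finger clears the slot 4 cake.

```bash
python3 - <<'E'
from lib import *
w=pick(.398,-.235,BY+np.pi/2,.017,40,.13)
if .03<w<.05:
    place(.429,-.227,BY+np.pi/2,.019,.15)
E
python3 wl.py pics/w2.png
```

```text
gripped t=70.3 w=0.0395 F=[-1.7 -0.3  6.3] tcp=[ 0.3982 -0.2354  0.0175]
lifted t=71.2 w=0.0393 F=[ 1.1  0.3 -0.2] tcp=[ 0.3974 -0.235   0.1293]
over t=71.5 w=0.0395 F=[-0.5 -0.4 -1.3] tcp=[ 0.4304 -0.2262  0.1498]
down t=73.0 w=0.0394 F=[ 0.9  0.1 -1.3] tcp=[ 0.429  -0.2269  0.0189]
clear t=74.3 w=0.0856 F=[-0.1 -0.2 -1.1] tcp=[ 0.4283 -0.2271  0.1492]
top z 0.017094348576086604
cake [ 4.31800e-01 -2.25900e-01  7.92000e-02  6.01927e+01  3.88536e+01
  5.15000e-02]
cake [ 4.37900e-01 -3.13800e-01  7.55000e-02  6.03747e+01  3.71953e+01
  5.15000e-02]
cake [ 5.07400e-01 -2.19700e-01  1.43000e-02  6.17728e+01  3.86723e+01
  5.15000e-02]
cake [ 5.16700e-01 -3.09200e-01  6.75000e-02  6.16011e+01  3.76990e+01
  5.14000e-02]
cup [ 6.355e-01 -2.550e-01  1.388e-01  5.000e-04]
board ((525.2743530273438, -266.07525634765625), (319.9198913574219, 201.44284057617188), 4.123387336730957)
```

View pics/w2.png

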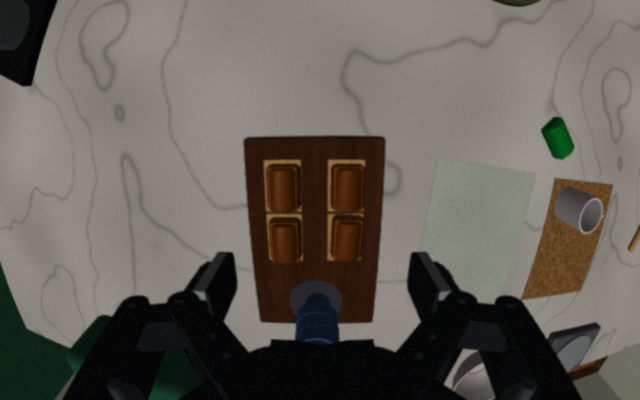

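All four cakes sit inside the pale rectangles, at (283,187), (346,187), (286,239) and (345,237), with the nest on the disc. One last numeric check of the mug and jar, then hand in.

```bash
python3 - <<'E'
from lib import *
P,H,im=look()
for Q in comps(P[(P[:,2]>.03)&(P[:,2]<.12)&(P[:,0]>.35)&(P[:,0]<.66)&(P[:,1]>-.13)&(P[:,1]<.4)],5,200): print("obj",np.round(Q.min(0),3),np.round(Q.max(0),3))
for k in cups(P,H): print("cup",np.round(k,4))
say(""); ticket.close_job()
E
```

```text
obj [0.402 0.177 0.03 ] [0.476 0.28  0.079]
obj [ 0.568 -0.073  0.03 ] [ 0.619 -0.024  0.054]
cup [ 0.6385 -0.2511  0.1402  0.0019]
 t=75.4 w=0.0852 F=[-0.6  1.3 -1.1] tcp=[ 0.4    -0.2648  0.2997]
the job is handed in; nothing more can be done
```

I handed the job in at 75 s. The three beakers present are nested on the disc, and all four cakes are in the pale rectangles. The slot 3 cake was knocked about 3 cm aside mid-run, so I picked it up and set it back.

**Last checks:**
- **Nest:** the rim stands at 140 mm, which is right for three seated beakers on the board. The wrist camera puts it about 3 mm from the disc centre (limit 15 mm).
- **Cakes:** all lie flat and along the board to within about 0.06 rad. By the wrist camera they are within about 3 mm of their rectangle centres, except the slot 1 cake, which is about 5 mm off along the board (limit 10 mm).
- **Mug and jar:** where they were at the start.

**Disagreement:** the scene and side cameras placed the cakes and nest 3–5 mm further towards +y than the wrist camera and the release points. I trusted the wrist camera; by either reading everything is within the limits.

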